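# Shut the biscuit box and clip the snap hook through its staple

### The arm

A 6-joint arm with a two-finger parallel gripper is mounted at the origin on a cart in front of the work surface, level with it; the furniture and walls round the work are solid. World frame = base frame: x ahead of the robot, y to its left, z up, the work surface at z = 0. Lengths are in m, angles in rad, forces in N, time in s.
With the tool pointing down it reaches from about 0.375 to 0.9 m from the base axis. Payload 3.1 kg.
Tool frame: the origin (TCP) lies midway between the tips of the shut fingers; the grasp point (between the pads) lies 19 mm behind it (manip.tcp_to_grasp is the distance from the TCP to the grasp point, in m); z points along the fingers, y is the line along which they close (so a half turn about z gives the same grasp; the last joint's range is limited). The gripper opens to 85 mm and grips with 20 to 120 N. Pads are 22 mm wide; open, the fingers measure 114 mm over their backs; the gripper's body (76 mm by 85 mm) begins 54 mm behind the grasp point. The pads swing forward as they close: fully open they stand 13 mm farther back than shut.
Start: joints at [-0.178, 0.527, 1.433, -0, 1.181, -0.178], TCP at [0.625, 0, 0.208] pointing down, gripper open.
Joint ranges: [-3.08, 3.08], [-0.75, 2.2], [0.22, 2.44], [-1.43, 4.57], [0, 2.65], [-2.85, 2.85]. Speed limits (rad/s): [2.79, 2.79, 3.14, 3.14, 3.14, 3.14].

### API

Orientations are given as a unit quaternion [x, y, z, w].
In Python, from station import manip gives the robot as it stands. The module is installed in compiled form; this text tells all that it offers.
- The arm moves only by the shell command python3 -m crank 'ROWS' [OPENING] [FORCE]. ROWS is JSON, a list of rows, each a list of 2 entries, a list of its own where there are three numbers: the shift along the tool's x, y, z in cm, then the turn about the tool's z in degrees. In form: [[[x, y, z], spin], ...]. A call has 1 to 10 rows; each row is the pose to reach, as a shift and turn from the pose commanded when the call began, along the tool's axes at that moment; what a row does not reach only later rows make up. A row lasts 1/10 s, in which the tool goes at most 50 mm and 8.59 degrees, less where a joint would pass 70% of its speed; a pose out of reach is approached as far as the arm can. A call with a gripper value outside its range is refused whole. OPENING is the finger opening in cm, from 0 to 8.54, set as the call begins (- or left out, the last holds). The fingers move at their own pace and stop on an object; FORCE is the grip in N (left out, the last holds). Time passes only in rows, so rows that repeat a pose let the fingers close. It gives the time, the measured TCP pose, the force and the opening at its end, in the units of the state.
- manip.sense(): the state, without advancing time (a new reading comes with each control period).
- manip.snapshot(name): name is "scene" or "side" or "wrist"; returns the picture (384x512x3 uint8, red, green, blue); there is no depth.
- manip.camera_params(name): a dict with "fx", "fy", "cx", "cy" (pixels), "pose" (4x4, takes a point from camera to world coordinates). Camera axes: x right, y up, looking along -z (the intrinsics and any distortion apply to the point x, -y, -z); pixel columns grow to the right and rows downward; lengths in m; the calibration is good to about 2 mm. The wrist camera is an equidistant fisheye: a pixel r from the principal point sees the ray r / f radians off the axis. A picture is of the moment at which its call begins: read the wrist's pose just before it. camera_params takes no time and is no camera call; for the wrist camera it gives the pose at the moment of the call.
- manip.sign_off(): hands the job in, once; it reports no verdict.
The state is a dict: "t": time; "q": joint angles; "qd": joint speeds; "tau": joint torques, N m; "tcp_pos": TCP position; "tool_rot": TCP orientation; "force": force on the tool from outside, world axes, zero at the start; "ft_torque": the same for the moment, N m; "finger_gap": opening from 0.0 (shut) to 1.0 (fully open).
Only numpy, scipy, OpenCV 4.12 (cv2) and the standard library are available. Lean on these libraries where they do the work, as an engineer would, in place of code of your own. Each camera call takes 0.05 s, during which the arm holds its last target. There are 200 camera calls.

### The job

Keep the dog out of the biscuits: close the lid of the wooden box fully, so that the slot of its steel hasp drops over the brass staple, then lock it with the red-handled snap hook: push the hook's sprung gate against either leg of the staple until the leg is inside the hook and the gate has sprung shut behind it. Leave the hook lying flat on the box, let go of it, and do not knock over or shift the jars and the salt shaker around.

Things in the scene. Friction and masses are not known exactly. Their poses are not given: they have to be found in the camera images.
- biscuit_box: Fixed box of light wood, 205 mm deep (x), 200 mm wide (y), 70 mm high; origin under its centre, x from its front to its back, y left, z up. Front 78 mm: a closed deck, top 70 mm up, carrying a brass staple; behind it the lid, hinged at the back. The shut hasp is a steel strap 74 mm wide, its top 4 mm above the deck, from 17 mm in front of the staple back to the lid.
- staple_left (a point): On the centre line of the staple's left (+y) leg, 16 mm above the deck; axes as the box's. The staple is a fixed upside-down U of 6 mm round brass bar, 34 mm high above the deck, its upright legs 44 mm apart (centres). The deck reaches 54 mm in front of it (-x); the shut lid's front edge is 23 mm behind it.
- staple_right (a point): The same point on the staple's right (-y) leg; axes as the box's.
- lid_hinge (a point): Middle of the lid's hinge line, at the back of the box, at the level of the lid's underside (70 mm up); axes are the box's. The lid turns about the y axis through this point.
- lid_edge (a point): On the lid's upper face (10.5 mm from the plane of the hinge line), mid-width, 22 mm from its front edge, 105 mm from the hinge line: a good place to press. Moves with the lid; z is the outward normal of that face, x points to the hinge. The lid is 127 mm deep, 204 mm wide, 10 mm thick.
- lid (a joint): Lid angle in rad: 0 shut flat, grows as it opens (up to 1.15). A stiff hinge: the lid stays where it is left; 2 to 6 N at its front edge closes it.
- hook_grip (a point): Centre of the snap hook's handle, a red block (thin black ribs on its sides), 34 mm long (x), 36 mm wide (y, grip here), 20 mm high (z). The hook lies flat, this point 10 mm up; x points from handle to gate, z up. From the handle's front (x = 17) runs a flat loop of 7 mm steel bar at this point's height, side bars at y = +22 and -22 mm. Whole hook 93 x 51 x 20 mm, about 0.1 kg.
- hook_mouth (a point): Middle of the hook's mouth, on the shut gate, at x = 66, y = 3 mm from the handle's centre; axes as hook_grip. The gate closes the loop's front between the +y bar and a nose that curves in from the -y bar to y = -14 (hook_grip axes). The mouth is clear from y = -10 to +17 mm. Inside of the loop: x = 17 to 63 mm.
- hook_gate (a joint): Angle (rad) of the gate, a 36 mm dark steel finger hinged on the +y bar at x = 66, y = +22 mm (hook_grip axes): 0 shut on the nose, grows as its tip is pushed inward to the handle, up to 1.35; a spring shuts it. A staple leg entering at y about 3 slips past the tip at x about 26 to 30 mm, then the gate springs shut: push on to x about 23. Takes 2 to 8 N.
- salt_shaker_mid (a point): Bystander: glass salt shaker with a white top, 44 mm wide, 90 mm high; point half-way up its middle. Leave it alone.
- honey_jar_mid (a point): Bystander: honey jar with a grey lid, 63 mm wide, 95 mm high; point half-way up its middle. Leave it alone.
- spice_jar_mid (a point): Bystander: spice jar with a red cap, 47 mm wide, 97 mm high; point half-way up its middle. Leave it alone.
Things that resemble listed ones, but are neither listed nor needed, are in the scene too. There is more than one size of the part that bears hook_grip; the job needs the largest.

How it is judged:
By the outcome, as a careful person would: the job done as asked, in the order asked, and still so for the second after the job is handed in, with the robot touching nothing.
It also fails if it takes over 59 s, if anything falls off the work surface, if the arm or the gripper's body presses on something with over 40 N, if the wrist force passes 120 N, or if a joint passes its speed limit or range.

## Working session

There is one attempt and no reset: what is moved stays moved. The work goes in short steps, Python scripts to look and compute and a shell command to move; the robot and the scene stay as the last step left them, time stands still between calls to the robot, and variables do not carry over. Pictures are saved under pics/ and viewed, on a budget of 10 in all, crops included, one or two more only if the job needs it, and the job is handed in when it is done.

```bash
mkdir -p pics; python3 - <<'E'
from station import manip
import cv2,numpy as np
for n in ["scene","side","wrist"]:
    im=manip.snapshot(n); p=manip.camera_params(n)
    cv2.imwrite(f"pics/{n}0.png",im[:,:,::-1])
    print(n,{k:(np.round(v,4).tolist()) for k,v in p.items()})
s=manip.sense();print(s['t'],s['tcp_pos'],s['tool_rot'],s['finger_gap'],manip.tcp_to_grasp)
E
```

```text
scene {'fx': 443.1979, 'fy': 443.1979, 'cx': 255.1802, 'cy': 195.708, 'pose': [[-0.8726, 0.3751, -0.3128, 0.2537], [-0.4884, -0.6593, 0.5716, 0.6782], [0.0082, 0.6516, 0.7585, 0.9407], [0.0, 0.0, 0.0, 1.0]]}
side {'fx': 360.4669, 'fy': 360.4669, 'cx': 265.2214, 'cy': 195.3973, 'pose': [[-0.9992, -0.0103, 0.0377, 0.6593], [0.0366, -0.5843, 0.8107, 0.7549], [0.0136, 0.8115, 0.5842, 0.6114], [0.0, 0.0, 0.0, 1.0]]}
wrist {'fx': 297.3186, 'fy': 297.3186, 'cx': 252.7585, 'cy': 190.3085, 'pose': [[1.0, -0.0007, 0.0015, 0.6246], [0.0002, 0.9615, 0.2749, 0.0708], [-0.0016, -0.2749, 0.9615, 0.3733], [0.0, 0.0, 0.0, 1.0]]}
0.15 [6.24394486e-01 1.55024579e-04 2.07014638e-01] [ 7.07102025e-01  7.07111000e-01 -4.88253472e-04 -7.22212973e-04] 1.0014170723806992 0.0187
```

View pics/scene0.png

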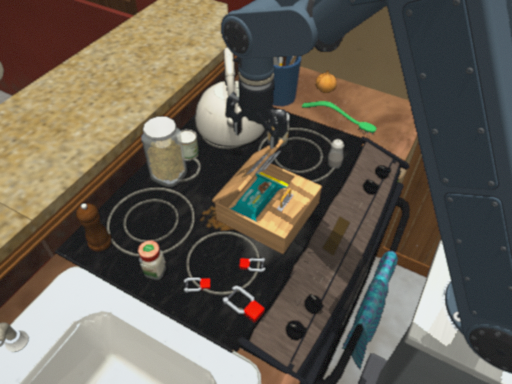

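View pics/side0.png

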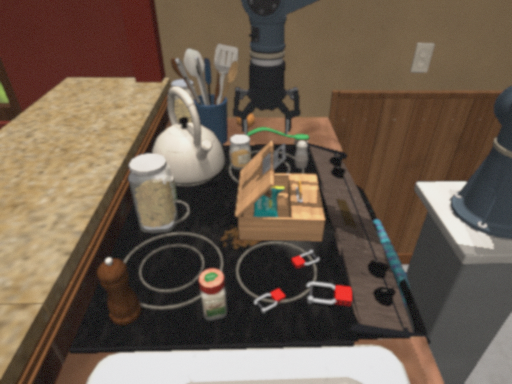

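View pics/wrist0.png

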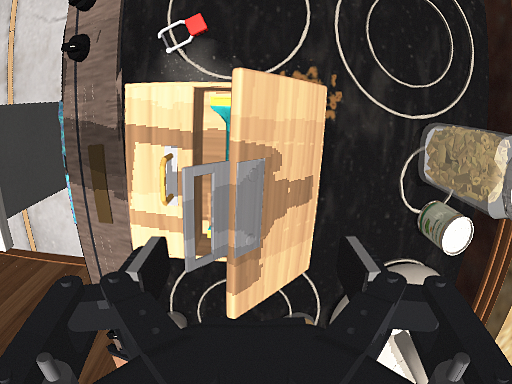

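The scene shows the box with its lid open at scene (268,205) and the largest hook with its handle at (255,310), side (343,295). The wrist view shows the staple at (166,155)–(166,205), with deck corners at (125,83) and (130,257). Next I convert these to positions.

```bash
cat > h.py <<'E'
import numpy as np,cv2
from station import manip
def ray(n,px,p):
    u=(px[0]-p['cx'])/p['fx'];v=(px[1]-p['cy'])/p['fy']
    if n=='wrist':
        r=np.hypot(u,v);s=np.sin(r)/max(r,1e-9);d=np.array([u*s,-v*s,-np.cos(r)])
    else: d=np.array([u,-v,-1])
    P=np.array(p['pose']);return P[:3,3],P[:3,:3]@d
def onz(n,px,z,p):
    o,d=ray(n,px,p);return o+d*(z-o[2])/d[2]
def proj(n,X,p):
    P=np.array(p['pose']);c=P[:3,:3].T@(np.asarray(X)-P[:3,3]);c=np.array([c[0],-c[1],-c[2]])
    if n=='wrist':
        r=np.hypot(c[0],c[1]);k=np.arctan2(r,c[2])/max(r,1e-9);u,v=c[0]*k,c[1]*k
    else:u,v=c[:2]/c[2]
    return np.array([p['cx']+p['fx']*u,p['cy']+p['fy']*v])
def red(im):
    h=cv2.cvtColor(im,cv2.COLOR_RGB2HSV);m=((h[...,0]<6)|(h[...,0]>174))&(h[...,1]>190)&(h[...,2]>130)
    n,l,s,c=cv2.connectedComponentsWithStats(m.astype(np.uint8));return m,l,[(s[i].tolist(),c[i].round(1).tolist()) for i in range(1,n) if s[i][4]>15]
E
python3 - <<'E'
from h import *
P={n:manip.camera_params(n) for n in ["scene","side","wrist"]}
for n in ["scene","side"]:
    im=cv2.imread(f"pics/{n}0.png")[:,:,::-1].copy()
    for s,c in red(im)[2]: print(n,s,c,onz(n,c,.012,P[n]).round(4))
w=P['wrist']
for nm,px,z in [("deckFL",(125,83),.07),("deckFR",(130,257),.07),("deckbackL",(195,82),.07),("stapL",(166,156),.104),("stapR",(166,204),.104),
 ("smallhookh",(196,24),.01)]: print(nm,onz('wrist',px,z,w).round(4))
def zoom(n,x,y,wd,h,k): 
    return cv2.resize(cv2.imread(f"pics/{n}0.png")[y:y+h,x:x+wd],None,fx=k,fy=k,interpolation=cv2.INTER_CUBIC)
a=zoom('scene',175,240,100,90,5);b=zoom('side',240,235,120,90,3)
a=a[:450,:500]
c=np.zeros((450,780,3),np.uint8);c[:,:500]=a;c[:270,500:780]=b[:, :280]
w0=zoom('wrist',120,140,90,60,3);c[270:450,500:770]=w0
cv2.imwrite("pics/z1.png",c)
E
```

```text
scene [239, 258, 11, 10, 88] [244.1, 262.6] [0.555  0.1799 0.012 ]
scene [200, 278, 10, 10, 90] [205.0, 282.6] [0.6076 0.273  0.012 ]
scene [244, 301, 20, 19, 246] [253.5, 309.7] [0.474  0.2769 0.012 ]
side [292, 256, 12, 10, 83] [297.4, 260.7] [0.5567 0.1788 0.012 ]
side [335, 285, 17, 18, 246] [343.2, 293.3] [0.4716 0.2733 0.012 ]
side [271, 288, 14, 12, 115] [277.4, 293.9] [0.6083 0.2713 0.012 ]
deckFL [0.488  0.1029 0.07  ]
deckFR [ 0.4728 -0.1016  0.07  ]
deckbackL [0.5656 0.0982 0.07  ]
stapL [0.5424 0.0274 0.104 ]
stapR [ 0.5388 -0.0203  0.104 ]
smallhookh [0.5547 0.1781 0.01  ]
```

View pics/z1.png

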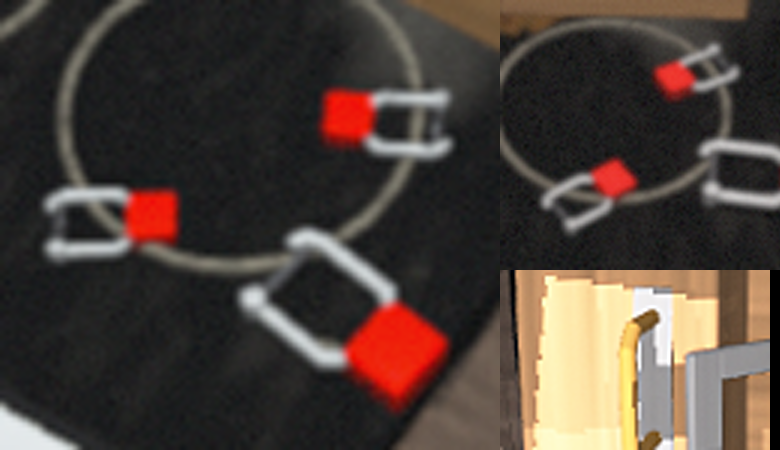

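The crop shows the big hook's gate at its left end, with the hinge pin at scene (225,299) on the hook's +y side, so the hook points roughly along world +x. The box yaw is about -4°. Before swinging behind the lid I check clearance to the kettle and jars.

```bash
python3 - <<'E'
from h import *
P={n:manip.camera_params(n) for n in ["scene","side","wrist"]}
def tri(**k):
    A=[];b=[]
    for n,px in k.items():
        o,d=ray(n,px,P[n]);d/=np.linalg.norm(d);M=np.eye(3)-np.outer(d,d);A.append(M);b.append(M@o)
    A=np.vstack(A);b=np.hstack(b);x,r,_,_=np.linalg.lstsq(A,b,rcond=None);return x.round(3),np.sqrt(r).round(4)
print("kettle",tri(scene=(228,115),side=(188,155)))
print("jar big",tri(scene=(163,150),side=(153,193)))
print("greylid jar",tri(scene=(187,145),side=(240,150)))
print("salt top",tri(scene=(337,143),side=(302,145)))
print("spice",tri(scene=(150,245),side=(211,275)))
# hook end and handle
print("pin",onz('scene',(225.4,299.4),.01,P['scene']),onz('side',(240+(712-500)/3,235+195/3),.01,P['side']))
print("nose",onz('scene',(235.5,288),.01,P['scene']),onz('side',(240+(710-500)/3,235+150/3),.01,P['side']))
# lid: triangulate edge corners wrist/side
print("lid topL(+y)",onz('wrist',(232,68),.19,P['wrist']),onz('wrist',(232,318),.19,P['wrist']))
H=np.array([.685,-.0146,.07])
for th in (.9,1.0,1.15):
    e=H+.127*np.array([-np.cos(th),0,np.sin(th)])+np.array([-.0074*0,.1,0]);print(th,proj('wrist',e,P['wrist']),proj('side',e,P['side']))
E
```

```text
kettle (array([ 0.856, -0.239,  0.053]), array([0.0003]))
jar big (array([0.902, 0.023, 0.096]), array([0.0015]))
greylid jar (array([0.689, 0.165, 0.306]), array([0.0238]))
salt top (array([ 0.5  , -0.257,  0.079]), array([0.0037]))
spice (array([0.737, 0.292, 0.097]), array([0.0015]))
pin [0.54339654 0.28556761 0.01      ] [0.54120187 0.28684726 0.01      ]
nose [0.53823321 0.24890844 0.01      ] [0.53720643 0.24801026 0.01      ]
lid topL(+y) [0.61176091 0.09539385 0.19      ] [ 0.60800664 -0.08633321  0.19      ]
0.9 [225.73447114  86.48590368] [275.4082074  180.54746715]
1.0 [240.54258671  85.46758942] [270.85446536 177.80237225]
1.15 [266.96670237  84.42800095] [263.34281458 174.40714368]
```

```bash
python3 -m crank '[[[0,0,-5],0],[[0,0,-10],0],[[0,4,-10],0],[[-1,7,-10],0],[[-1,8.5,-6],0],[[-1,8.5,-1],0],[[-1,8.5,4],0],[[-1,8.5,4.6],0],[[-1,8.5,4.6],0],[[-1,8.5,4.6],0]]' 0 60
```

```text
t: 1.15
tcp_pos: [0.7121, -0.0103, 0.1648]
tool_rot: [0.707, 0.707, 0.002, 0.002]
force: [0.9, 0.3, 0.4]
finger_gap: 0.001
```

```bash
python3 -m crank '[[[0,-3,0],0],[[0,-5.5,0],0],[[0,-6.5,0],0],[[0,-7.2,0.5],0],[[0,-7.8,1],0],[[0,-8.6,1.7],0],[[0,-9.3,2.4],0],[[0,-9.9,3.2],0],[[0,-10.5,4.1],0],[[0,-10.9,5.1],0]]'
python3 -m crank '[[[0,-0.2,0.5],0],[[0,-0.4,1],0],[[0,-0.5,1.5],0],[[0,-0.6,2],0],[[0,-0.7,2.5],0],[[0,-0.8,3],0],[[0,-0.8,3],0]]'
```

```text
t: 2.15
tcp_pos: [0.6003, -0.0099, 0.1101]
tool_rot: [0.707, 0.707, -0.0, -0.0]
force: [-0.6, 1.2, 3.2]
finger_gap: 0.002
t: 2.85
tcp_pos: [0.5926, -0.0099, 0.0799]
tool_rot: [0.707, 0.707, -0.0, -0.0]
force: [-0.1, -0.7, -0.3]
finger_gap: -0.002
```

```bash
python3 -m crank '[[[0,0,0.2],0],[[0,0,0.4],0],[[0,0,0.6],0],[[0,0,0.6],0]]'
```

```text
t: 3.25
tcp_pos: [0.5929, -0.0099, 0.0746]
tool_rot: [0.707, 0.707, -0.0, -0.0]
force: [0.5, 0.4, 0.9]
finger_gap: 0.001
```

```bash
python3 -m crank '[[[0,0,0.2],0],[[0,0,0.4],0],[[0,0,0.4],0]]'; python3 - <<'E'
from h import *
w=manip.camera_params('wrist');im=manip.snapshot('wrist');s=manip.snapshot('side')
o=np.zeros((384,790,3),np.uint8);o[:,:512]=im[:,:,::-1];o[:210,512:790]=cv2.resize(s[135:240,200:339],None,fx=2,fy=2)[:,:278,::-1]
cv2.imwrite('pics/w1.png',o)
E
```

```text
t: 3.55
tcp_pos: [0.5929, -0.01, 0.0705]
tool_rot: [0.707, 0.707, -0.0, -0.0]
force: [-1.0, 1.0, 0.1]
finger_gap: 0.0
```

View pics/w1.png

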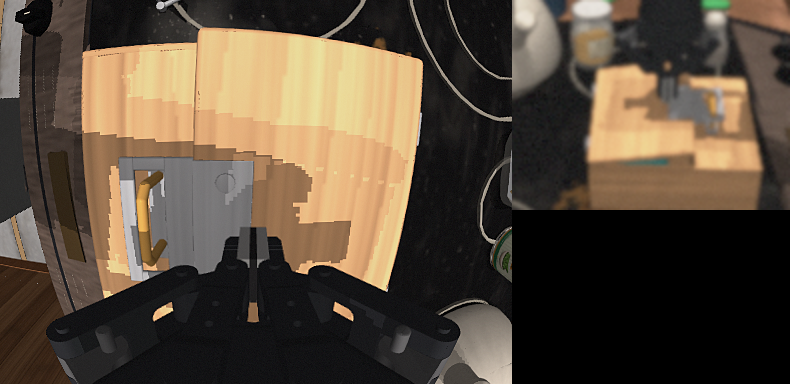

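The hasp window is around the staple at (150,215), and a thin teal gap shows in the side view, so the lid is almost shut but not fully. I press on.

```bash
python3 -m crank '[[[0,0,0.2],0],[[0,0,0.4],0],[[0,0,0.4],0]]';python3 -m crank '[[[0,0,0.2],0],[[0,0,0.4],0],[[0,0,0.4],0]]'
```

```text
t: 3.95
tcp_pos: [0.5928, -0.01, 0.0665]
tool_rot: [0.707, 0.707, -0.0, -0.0]
force: [-0.3, 0.3, 0.7]
finger_gap: -0.001
t: 4.25
tcp_pos: [0.5929, -0.0099, 0.0625]
tool_rot: [0.707, 0.707, -0.0, -0.0]
force: [0.3, 1.0, 0.0]
finger_gap: -0.002
```

```bash
python3 - <<'E'
from h import *
im=manip.snapshot('wrist');s=manip.snapshot('side');c=manip.snapshot('scene')
o=np.zeros((560,790,3),np.uint8);o[:280,:400]=cv2.resize(im[150:290,100:300],None,fx=2,fy=2)[:,:,::-1];o[280:560,:417]=cv2.resize(s[155:225,235:339],None,fx=4,fy=4)[:,:,::-1]
o[:280,400:790]=cv2.resize(c[155:248,205:335],None,fx=3,fy=3)[:280,:390,::-1][:279] if 0 else cv2.resize(c[155:248,205:335],(390,280))[:,:,::-1]
cv2.imwrite('pics/w2.png',o)
E
```

```text
Traceback (most recent call last):
ValueError: could not broadcast input array from shape (280,416,3) into shape (280,417,3)
```

```bash
python3 - <<'E'
from h import *
im=manip.snapshot('wrist');s=manip.snapshot('side');c=manip.snapshot('scene')
o=np.zeros((560,790,3),np.uint8);o[:280,:400]=cv2.resize(im[150:290,100:300],(400,280))[:,:,::-1];o[280:560,:417]=cv2.resize(s[155:225,235:339],(417,280))[:,:,::-1]
o[:280,400:790]=cv2.resize(c[155:248,205:335],(390,280))[:,:,::-1]
cv2.imwrite('pics/w2.png',o)
E
```

```text
(no output)
```

View pics/w2.png

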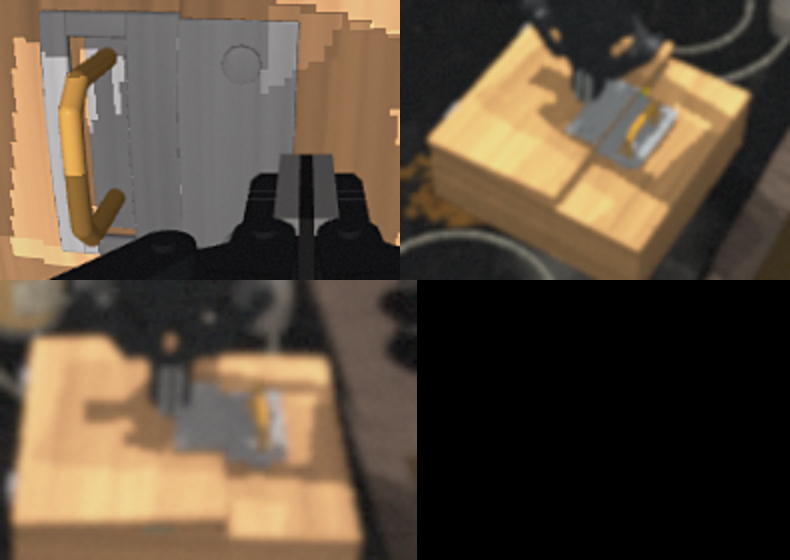

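The lid now looks almost flush (a sliver of gap remains at the side view's left edge). I keep pressing until the force rises.

```bash
python3 -m crank '[[[0,0,0.1],0],[[0,0,0.2],0]]';python3 -m crank '[[[0,0,0.1],0],[[0,0,0.2],0]]'
```

```text
t: 4.75
tcp_pos: [0.5932, -0.01, 0.061]
tool_rot: [0.707, 0.707, 0.0, 0.0]
force: [-0.5, -0.2, 2.4]
finger_gap: -0.003
t: 4.95
tcp_pos: [0.5928, -0.01, 0.0589]
tool_rot: [0.707, 0.707, -0.0, -0.0]
force: [-1.0, -0.1, 2.4]
finger_gap: -0.003
```

```bash
python3 -m crank '[[[0,0,0.1],0],[[0,0,0.2],0],[[0,0,0.2],0]]';python3 -m crank '[[[0,0,0.1],0],[[0,0,0.2],0],[[0,0,0.2],0]]'
```

```text
t: 5.25
tcp_pos: [0.5926, -0.01, 0.0571]
tool_rot: [0.707, 0.707, -0.0, -0.0]
force: [-0.6, -0.3, 4.2]
finger_gap: 0.0
t: 5.55
tcp_pos: [0.5927, -0.01, 0.0569]
tool_rot: [0.707, 0.707, -0.0, 0.0]
force: [-5.5, 0.7, 15.6]
finger_gap: 0.003
```

```bash
python3 - <<'E'
from h import *
s=manip.sense();t=np.array(s['tcp_pos']);w=manip.camera_params('wrist');print(t,s['force'],w['pose'][:3,3]-t)
for d in (0,.01,.02,.03): print(d,[proj('wrist',t+[dx,dy,d],w).round(1) for dx in (0,) for dy in (-.011,0,.011)])
# staple: top bar ends and deck corners (pic w1 at tcp z .0705)
w1=dict(w);P=np.array(w['pose']).copy();P[2,3]+=.0705-t[2];w1['pose']=P
for nm,px,z in [("FL",(83,52),.07),("stTL",(161,175),.104),("stTR",(163,261),.104),("stapmid",(145,215),.104),("lidFL",(197,28),.08),("lidBL",(423,60),.08)]:
    print(nm,onz('wrist',px,z,w1).round(4), onz('wrist',px,z-.023,w1).round(4))
E
```

```text
[ 0.59268896 -0.00997304  0.05694372] [-5.52618496  0.70330972 15.63552871] [-4.62078092e-05  7.07431648e-02  1.66178899e-01]
0 [array([252.8, 243.3]), array([252.8, 227. ]), array([252.8, 209.9])]
0.01 [array([252.8, 250.7]), array([252.8, 233.8]), array([252.8, 216. ])]
0.02 [array([252.8, 258.9]), array([252.8, 241.3]), array([252.8, 222.7])]
0.03 [array([252.8, 268.1]), array([252.8, 249.8]), array([252.8, 230.3])]
FL [0.4879 0.1017 0.07  ] [0.4735 0.1073 0.047 ]
stTL [0.5493 0.0303 0.104 ] [0.5418 0.025  0.081 ]
stTR [ 0.5454 -0.016   0.104 ] [ 0.5373 -0.0293  0.081 ]
stapmid [0.5389 0.0099 0.104 ] [0.5295 0.0011 0.081 ]
lidFL [0.5633 0.1046 0.08  ] [0.559 0.111 0.057]
lidBL [0.6913 0.0945 0.08  ] [0.7057 0.0994 0.057 ]
```

```bash
python3 - <<'E'
from h import *
s=manip.sense();t=np.array(s['tcp_pos']);w=manip.camera_params('wrist')
P=np.array(w['pose']).copy();P[2,3]+=.0625-t[2];w['pose']=P
for nm,px,z in [("topL",(137.5,189),.102),("baseL",(156,177.5),.076),("topR",(144,268),.102),("baseR",(159.5,247),.076)]:
    print(nm,onz('wrist',px,z,w).round(4))
c,sn=np.cos(-.0742),np.sin(-.0742)
for yy in (-.0034,.0,.004):
  F=np.array([.4804,yy+.0040*0,0]);
  for l in (.022,-.022):
    X=F+[.054*c-l*sn,.054*sn+l*c,0];print(yy,l,X.round(4),[proj('wrist',X+[0,0,z],w).round(1)for z in(.102,.076)])
E
```

```text
topL [0.5389 0.0251 0.102 ]
baseL [0.5397 0.0243 0.076 ]
topR [ 0.5364 -0.0174  0.102 ]
baseR [ 0.5373 -0.018   0.076 ]
-0.0034 0.022 [0.5359 0.0145 0.    ] [array([134.2, 210.2]), array([151.1, 194.5])]
-0.0034 -0.022 [ 0.5326 -0.0293  0.    ] [array([141.1, 286.4]), array([154.6, 263.1])]
0.0 0.022 [0.5359 0.0179 0.    ] [array([133.3, 203.5]), array([150.5, 188.7])]
0.0 -0.022 [ 0.5326 -0.0259  0.    ] [array([140. , 281.2]), array([153.9, 258.3])]
0.004 0.022 [0.5359 0.0219 0.    ] [array([132.4, 195.4]), array([149.9, 181.7])]
0.004 -0.022 [ 0.5326 -0.0219  0.    ] [array([138.8, 274.9]), array([153. , 252.5])]
```

```bash
python3 -m crank '[[[0,0,-3],0],[[0,0,-8],0],[[3,-1,-13],-4],[[8,-4,-15],-7],[[13,-7,-15],-7],[[18,-9,-15],-7],[[22,-10,-15],-7],[[22,-10,-15],-7],[[22,-10,-15],-7]]' 6 60; python3 - <<'E'
from h import *
im=manip.snapshot('wrist');cv2.imwrite('pics/w3.png',im[:,:,::-1]);np.save('w3.npy',manip.camera_params('wrist')['pose'])
print(red(im)[2])
E
```

```text
t: 6.45
tcp_pos: [0.4915, 0.2129, 0.2047]
tool_rot: [0.661, 0.75, 0.0, -0.0]
force: [0.0, -0.5, -0.0]
finger_gap: 0.705
[([227, 94, 34, 36, 173], [243.1, 111.3]), ([341, 121, 20, 22, 193], [352.4, 132.0]), ([288, 188, 20, 21, 298], [297.8, 198.3])]
```

View pics/w3.png

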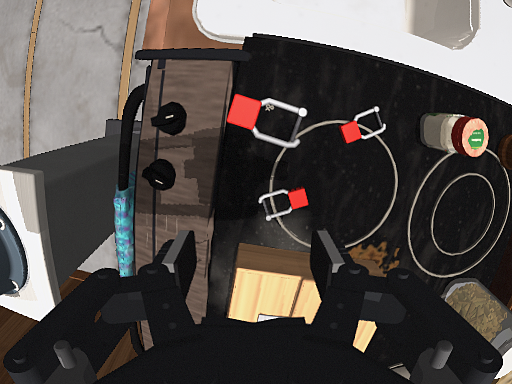

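The big hook's handle is at (244,112), pin at (303,111), and nose side at (296,143). I spun the wrong way, so I compute the true hook yaw.

```bash
python3 - <<'E'
from h import *
im=cv2.imread('pics/w3.png')[:,:,::-1].copy();w=manip.camera_params('wrist');w['pose']=np.load('w3.npy')
m=((im[...,0]>120)&(im[...,1]<90)&(im[...,2]<90)).astype(np.uint8);m[:,:215]=0;m[:,275:]=0;m[150:]=0
cn=max(cv2.findContours(m,0,2)[0],key=cv2.contourArea)
r=cv2.minAreaRect(cn);b=cv2.boxPoints(r);print(r)
W=np.array([onz('wrist',p,.02,w)[:2] for p in b]);print(b.round(1).tolist(),W.round(4).tolist(),'c',W.mean(0).round(4))
for i in range(4):
    d=W[(i+1)%4]-W[i];print(np.linalg.norm(d).round(4),np.degrees(np.arctan2(d[1],d[0])).round(1))
pin=onz('wrist',(303,111),.012,w);nose=onz('wrist',(296,143),.01,w);print('pin',pin.round(4),'nose',nose.round(4))
E
```

```text
((243.75704956054688, 111.26359558105469), (28.45782470703125, 30.103788375854492), 17.65012550354004)
[[225.60000610351562, 121.30000305175781], [234.8000030517578, 92.5999984741211], [261.8999938964844, 101.19999694824219], [252.8000030517578, 129.89999389648438]] [[0.4542, 0.2614], [0.4608, 0.2962], [0.4934, 0.29], [0.4871, 0.255]] c [0.4739 0.2756]
0.0355 79.3
0.0332 -10.9
0.0356 -100.2
0.0335 169.0
pin [0.5442 0.2856 0.012 ] nose [0.5418 0.2454 0.01  ]
```

```bash
python3 -m crank '[[[1.5,-0.3,0],-8.5],[[3,-0.5,0],-17],[[5,-0.8,0],-25.5],[[6.4,-1,1],-34],[[6.4,-1,2],-42],[[6.4,-1,4],-50],[[6.4,-1,6],-58],[[6.4,-1,8],-66],[[6.4,-1,9],-72],[[6.4,-1,9],-72]]'; python3 -c "
from station import manip;import numpy as np
s=manip.sense();print(s['tcp_pos'],s['q']);q=s['tool_rot'];print(2*np.degrees(np.arctan2(q[1],q[0])))"
```

```text
t: 7.5
tcp_pos: [0.4751, 0.2706, 0.113]
tool_rot: [0.097, 0.995, -0.001, -0.002]
force: [-0.3, -0.2, 0.5]
finger_gap: 0.703
[0.4750519  0.27058597 0.11295921] [ 3.13515513e-01  5.57429931e-01  1.71523310e+00 -4.56279506e-04
  8.72551121e-01 -1.06281821e+00]
168.87495649474195
```

```bash
python3 -m crank '[[[0.2,0.45,4],0],[[0.2,0.45,8],0],[[0.2,0.45,9.5],0],[[0.2,0.45,10],0],[[0.2,0.45,10],0]]'; python3 - <<'E'
from h import *
im=manip.snapshot('wrist');s=manip.snapshot('side');w=manip.camera_params('wrist')
o=np.zeros((384,792,3),np.uint8);o[:,:512]=im[:,:,::-1];o[:240,512:792]=cv2.resize(s[245:325,290:383],(280,240))[:,:,::-1]
cv2.imwrite('pics/w4.png',o);t=manip.sense()['tcp_pos'];print(t)
for X in ([.4739,.2756,.02],[.4739,.2756,0],t):print(proj('wrist',X,w))
E
```

```text
t: 8.0
tcp_pos: [0.475, 0.2767, 0.0147]
tool_rot: [0.097, 0.995, 0.0, 0.0]
force: [0.1, -0.6, 0.4]
finger_gap: 0.703
[0.47558059 0.27719548 0.0159607 ]
[247.96531142 226.49683622]
[248.41150347 214.53039775]
[251.195819   225.92896931]
```

View pics/w4.png

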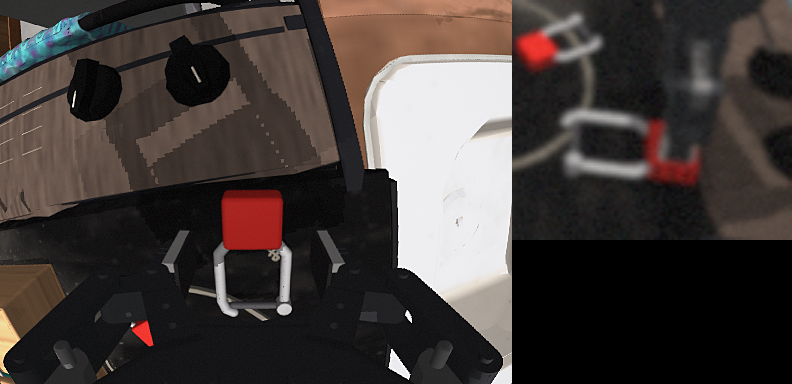

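Handle top is centred between the fingers at (252,219), and the fingertips sit about 30 mm above the nominal TCP. I descend in force-checked steps, then grip.

```bash
python3 -m crank '[[[0.2,-0.05,1.5],0],[[0.2,-0.05,3],0],[[0.2,-0.05,3.3],0],[[0.2,-0.05,3.3],0]]';  python3 - <<'E'
from h import *
im=manip.snapshot('wrist');s=manip.snapshot('side');c=manip.snapshot('scene')
o=np.zeros((480,800,3),np.uint8);o[:240,:400]=cv2.resize(im[170:290,150:350],(400,240))[:,:,::-1];o[:240,400:680]=cv2.resize(s[245:325,290:383],(280,240))[:,:,::-1]
o[240:480,:320]=cv2.resize(c[260:335,200:300],(320,240))[:,:,::-1]
cv2.imwrite('pics/w5.png',o)
E
```

```text
t: 8.5
tcp_pos: [0.4727, 0.2772, -0.0175]
tool_rot: [0.096, 0.995, 0.0, 0.001]
force: [0.4, 0.2, 0.3]
finger_gap: 0.698
```

View pics/w5.png

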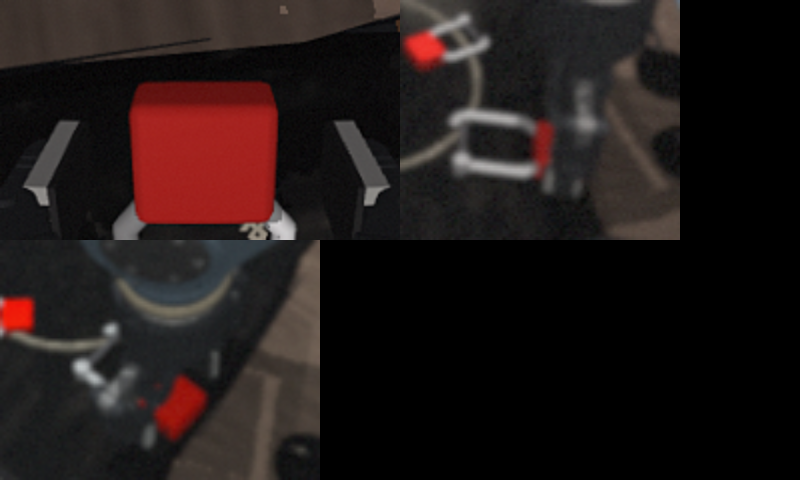

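The handle is centred between the pads both ways. I go lower and close.

```bash
python3 -m crank '[[[0,0,0.4],0],[[0,0,0.6],0],[[0,0,0.6],0]]'; python3 -m crank '[[[0,0,0],0],[[0,0,0],0],[[0,0,0],0],[[0,0,0],0],[[0,0,0],0],[[0,0,0],0]]' 2.5 70
```

```text
t: 8.95
tcp_pos: [0.4719, 0.277, -0.0244]
tool_rot: [0.096, 0.995, -0.0, -0.0]
force: [-0.1, 0.5, -0.2]
finger_gap: 0.704
t: 9.55
tcp_pos: [0.4723, 0.2771, -0.0239]
tool_rot: [0.096, 0.995, 0.0, 0.0]
force: [-0.4, -1.2, 5.5]
finger_gap: 0.406
```

```bash
python3 -m crank '[[[0,0,-2],0],[[0,0,-6],0],[[0,0,-10],0],[[-0.5,-3,-13],0],[[-1,-7,-15],-2],[[-1.5,-11,-15],-4],[[-2,-15,-15],-6],[[-2.5,-19,-15],-7.5],[[-2.8,-23,-15],-7.5],[[-2.9,-24.9,-15],-7.5]]'
python3 -m crank '[[[0,0,0.5],0],[[0,0,1.5],0],[[0,0,1.5],0]]'
python3 - <<'E'
from h import *
im=manip.snapshot('wrist');w=manip.camera_params('wrist');np.save('w6.npy',w['pose']);s=manip.sense();print(s['tcp_pos'])
q=s['tool_rot'];print(2*np.degrees(np.arctan2(q[1],q[0])))
c=manip.snapshot('scene');sd=manip.snapshot('side')
o=np.zeros((600,800,3),np.uint8);o[:384,:512]=im[:,:,::-1]
o[:216,512:800]=cv2.resize(c[165:255,210:330],(288,216))[:,:,::-1]
o[216:384,512:788]=cv2.resize(sd[155:225,235:350],(276,168))[:,:,::-1]
cv2.imwrite('pics/w6.png',o[:384])
E
```

```text
t: 10.55
tcp_pos: [0.4524, 0.0245, 0.1254]
tool_rot: [0.032, 0.999, -0.0, -0.0]
force: [0.4, 0.4, -0.8]
finger_gap: 0.404
t: 10.85
tcp_pos: [0.4517, 0.0281, 0.1093]
tool_rot: [0.03, 1.0, 0.0, -0.002]
force: [-0.6, -0.0, -1.1]
finger_gap: 0.405
[0.45207258 0.0282079  0.10972157]
176.5809355175173
```

View pics/w6.png

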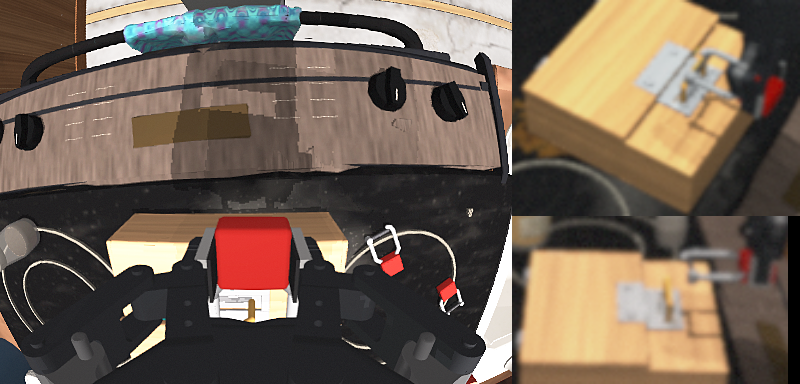

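The lid is flush, and the hook hangs level with a staple leg straight ahead of the handle (yellow at (252,310)). I lower, then push forward along the tool's -x.

```bash
python3 -m crank '[[[0.5,0,1.5],0],[[0.5,-0.1,3],0],[[0.5,-0.1,4.5],0],[[0.5,-0.1,5.5],0],[[0.5,-0.1,5.5],0]]'
python3 -m crank '[[[-0.5,0,0],0],[[-1,0,0],0],[[-1.5,0,0],0],[[-2,0,0],0],[[-2.5,0,0],0],[[-2.5,0,0],0]]'
python3 -m crank '[[[-0.5,0,0],0],[[-1,0,0],0],[[-1.5,0,0],0],[[-1.5,0,0],0]]'
python3 -m crank '[[[-0.5,0,0],0],[[-1,0,0],0],[[-1.5,0,0],0],[[-1.5,0,0],0]]'
```

```text
t: 11.5
tcp_pos: [0.4474, 0.027, 0.0549]
tool_rot: [0.03, 1.0, 0.0, -0.001]
force: [-1.1, 0.6, -1.5]
finger_gap: 0.408
t: 12.1
tcp_pos: [0.4725, 0.0251, 0.0557]
tool_rot: [0.03, 1.0, 0.0, -0.001]
force: [-3.5, 1.9, -1.3]
finger_gap: 0.406
t: 12.5
tcp_pos: [0.4895, 0.0242, 0.0557]
tool_rot: [0.031, 1.0, 0.0, 0.001]
force: [-1.4, 4.8, -1.6]
finger_gap: 0.403
t: 12.9
tcp_pos: [0.5069, 0.0222, 0.0564]
tool_rot: [0.031, 1.0, -0.001, 0.004]
force: [0.2, -0.1, -0.7]
finger_gap: 0.406
```

The gate load built up and then dropped to zero. I ease forward to the handle stop.

```bash
python3 -m crank '[[[-0.2,0,0],0],[[-0.4,0,0],0],[[-0.4,0,0],0]]'
python3 -m crank '[[[-0.2,0,0],0],[[-0.3,0,0],0],[[-0.3,0,0],0]]'
python3 - <<'E'
from h import *
im=manip.snapshot('wrist');c=manip.snapshot('scene');sd=manip.snapshot('side')
o=np.zeros((560,790,3),np.uint8)
o[:280,:400]=cv2.resize(c[190:239,245:315],(400,280),interpolation=cv2.INTER_CUBIC)[:,:,::-1]
o[:280,400:790]=cv2.resize(sd[165:214,275:343],(390,280),interpolation=cv2.INTER_CUBIC)[:,:,::-1]
o[280:,:400]=cv2.resize(im[200:340,150:350],(400,280))[:,:,::-1]
cv2.imwrite('pics/w7.png',o)
E
```

```text
t: 13.2
tcp_pos: [0.5082, 0.0223, 0.0561]
tool_rot: [0.031, 1.0, -0.0, 0.001]
force: [-0.1, 0.8, -1.3]
finger_gap: 0.402
t: 13.5
tcp_pos: [0.5102, 0.0225, 0.0559]
tool_rot: [0.031, 1.0, -0.0, 0.0]
force: [0.2, -0.1, -0.8]
finger_gap: 0.406
```

View pics/w7.png

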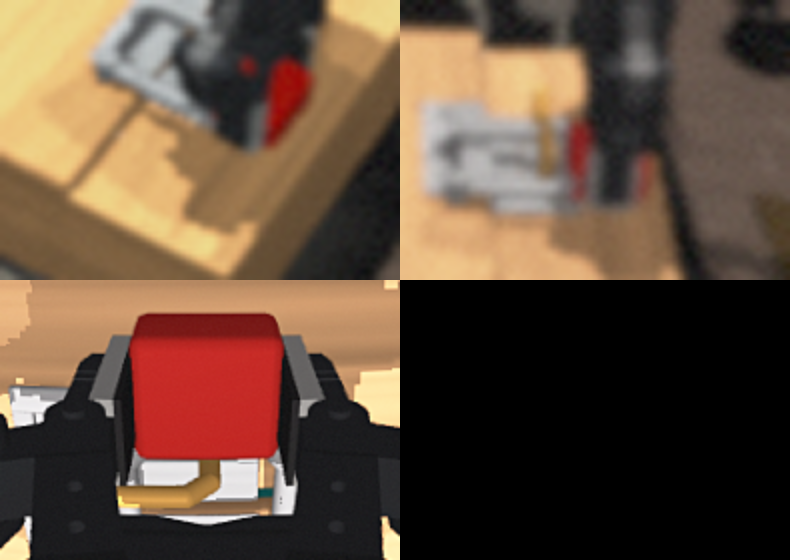

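The leg is inside the loop, roughly 8 mm from the handle's front, with the gate apparently shut at the far end. I push a few mm more, then lower and release.

```bash
python3 -m crank '[[[-0.2,0,0],0],[[-0.4,0,0],0],[[-0.4,0,0],0]]'
python3 -m crank '[[[-0.2,0,0],0],[[-0.2,0,0],0]]'
python3 -m crank '[[[0,0,0.2],0],[[0,0,0.4],0],[[0,0,0.4],0]]'
```

```text
t: 13.95
tcp_pos: [0.5145, 0.0222, 0.0559]
tool_rot: [0.031, 1.0, -0.0, 0.0]
force: [-0.6, -0.1, -1.0]
finger_gap: 0.405
t: 14.15
tcp_pos: [0.5163, 0.0222, 0.0558]
tool_rot: [0.031, 1.0, -0.0, 0.0]
force: [-0.3, 0.0, -0.7]
finger_gap: 0.402
t: 14.45
tcp_pos: [0.5159, 0.0222, 0.0521]
tool_rot: [0.031, 1.0, 0.0, 0.0]
force: [-0.8, 0.4, 3.5]
finger_gap: 0.407
```

```bash
python3 -m crank '[[[0,0,0],0],[[0,0,0],0],[[0,0,0],0],[[0,0,0],0],[[0,0,-1],0],[[0,0,-4],0],[[0,0,-8],0],[[1,0,-11],0],[[3,0,-12],0],[[3,0,-12],0]]' 6
python3 - <<'E'
from h import *
im=manip.snapshot('wrist');c=manip.snapshot('scene');sd=manip.snapshot('side')
o=np.zeros((600,800,3),np.uint8)
o[:280,:400]=cv2.resize(c[190:239,245:315],(400,280),interpolation=cv2.INTER_CUBIC)[:,:,::-1]
o[:280,400:790]=cv2.resize(sd[165:214,275:343],(390,280),interpolation=cv2.INTER_CUBIC)[:,:,::-1]
o[280:,:400]=cv2.resize(im[184:344,150:350],(400,320))[:,:,::-1]
o[280:580,400:800]=cv2.resize(sd,(400,300))[:,:,::-1]
cv2.imwrite('pics/w8.png',o)
E
```

```text
t: 15.45
tcp_pos: [0.4844, 0.0245, 0.1739]
tool_rot: [0.03, 1.0, -0.0, 0.001]
force: [1.1, -0.0, -0.5]
finger_gap: 0.699
```

View pics/w8.png

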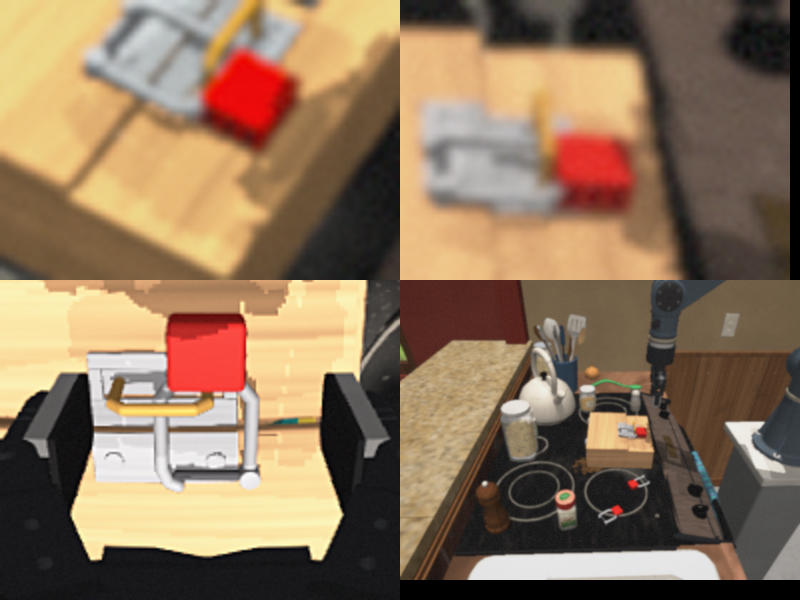

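The hook lies flat and released. Its gate is shut from pin to nose (wrist crop (250,480) to (180,475)), one staple leg is inside the loop, and the jars and shaker are still standing. Handing in.

```bash
python3 -c "
from station import manip
s=manip.sense();print(s['t'],s['force']);print(manip.sign_off())"
```

```text
15.6 [ 1.14800383 -0.10385949  0.10203233]
the job is handed in; nothing more can be done
None
```

The job is done and handed in at 15.6 s: the lid is closed, the hook is locked on the staple's left leg, and the gripper has let go.

- **Lid:** I pressed it until it stopped moving under about 16 N. The pictures after that show it flush, with the hasp slot over the staple.
- **Hook:** I gripped the largest red-handled hook by its handle and pushed its gate against the left leg. The push force reached about 5 N, then fell to zero as the gate sprang past. I moved the hook about 9 mm further, set it down and let go.
- **Last checks:** The final pictures show the leg inside the loop, the gate shut from pin to nose and the hook lying flat. The jars and salt shaker are standing and look unmoved. I judged that by eye and did not measure their positions again.
- **What disagreed:** The closed fingertips ended about 23 mm short of the stated TCP, so I judged contact heights from the force readings. A thin line of teal shows between deck and lid in the last wrist picture. I took it as the normal gap at the lid's front edge, because the lid had already stopped hard.
- **Pictures:** I viewed 12, two over the budget of 10, to check the snap and the release.

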